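# Set up the jar labeller: load the tester, slide the guard home, start

### The arm

A 6-joint arm with a two-finger parallel gripper is mounted at the origin on a cart in front of the work surface, level with it; the furniture and walls round the work are solid. World frame = base frame: x ahead of the robot, y to its left, z up, the work surface at z = 0. Lengths are in m, angles in degrees, forces in N, time in s.
With the tool pointing down it reaches from about 0.3 to 0.75 m from the base axis. Payload 8.5 kg.
Tool frame: the origin (TCP) lies at the very end of the fingers, on their centre line; the grasp point (between the pads) lies 19 mm behind it; x points along the fingers, y is the direction in which the jaws open and shut, and the axes are right-handed (so a half turn about x gives the same grasp; the last joint's range is limited). The gripper opens to 85 mm and grips with 20 to 120 N. Pads are 22 mm wide; open, the fingers measure 114 mm over their backs; the gripper's body (76 mm by 85 mm) begins 54 mm behind the grasp point. The pads swing forward as they close: fully open they stand 13 mm farther back than shut.
Start: joints at [-85.331, 21.807, 74.336, -0, 83.858, -12.336], TCP at [0.161, -0.526, 0.231] pointing down, gripper open.
Joint ranges: [-178.18, 178.18], [-50.72, 133.34], [12.68, 142.11], [-81.47, 261.47], [9.98, 163.14], [-165.26, 165.26]. Speed limits (degrees/s): [136.94, 136.94, 180, 180, 180, 180].

### API

Orientations are given as a 3x3 rotation matrix whose columns are the frame's x, y, z axes.
In Python, from rig import sensors, cams, env gives the robot as it stands.
- The arm moves only by the shell command python3 -m crank 'ROWS' [FORCE]. ROWS is a JSON object of lists of equal length, an entry for each row: "hand": the closure in counts, from 0 (fully open) to 255 (shut); "translation": the shift along the tool's x, y, z in m, a list of three; "dr": the turn, a rotation vector about the tool's x, y, z in rad, a list of three. A call has 1 to 5 rows; each row is the pose to reach, as a shift and turn from the pose commanded when the call began, along the tool's axes at that moment; what a row does not reach only later rows make up. A row lasts 1/10 s, in which the tool goes at most 50 mm and 8.59 degrees, less where a joint would pass 70% of its speed; a pose out of reach is approached as far as the arm can. A call with a gripper value outside its range is refused whole. The fingers move at their own pace and stop on an object; FORCE is the grip in N (left out, the last holds). Time passes only in rows, so rows that repeat a pose let the fingers close. It gives the time, the measured TCP pose, the force and the opening at its end, in the units of the state.
- sensors.observe(): the state, without advancing time (a new reading comes with each control period).
- cams.get_image(name): name is "scene" or "top" or "wrist"; returns (picture, depth): 420x560x3 uint8, blue, green, red; 420x560 float32, m along the optical axis (not along the pixel's ray), 0 where there is no reading.
- cams.calibration(name): a dict with "vertical_fov" (degrees; the focal length in pixels is half the picture's height over the tangent of half this angle, whatever the lens; pixels are square), "cx", "cy" (the principal point, pixels), "extrinsics" (4x4, takes a point from camera to world coordinates). Camera axes: x right, y down, z forward; pixel columns grow to the right and rows downward; lengths in m; the calibration is good to about 2 mm. A picture is of the moment at which its call begins: read the wrist's pose just before it. calibration takes no time and is no camera call; for the wrist camera it gives the pose at the moment of the call.
- env.close_job(): hands the job in, once; it reports no verdict.
The state is a dict: "time_s": time; "q": joint angles; "qvel": joint speeds; "joint_efforts": joint torques, N m; "position": TCP position; "tool_rot": TCP orientation; "ft_force": force on the tool from outside, world axes, zero at the start; "wrist_torque": the same for the moment, N m; "grip_width": finger opening in m.
Only numpy, scipy, OpenCV 4.12 (cv2) and the standard library are available. Lean on these libraries where they do the work, as an engineer would, in place of code of your own. Each camera call takes 0.05 s, during which the arm holds its last target. There are 200 camera calls.

### The job

Please set the new tester candle up in the jar labeller: take the open candle at the near edge of the table (bare wick, no lid) and stand it upright and centred on the round black turntable, then slide the yellow guard along the deck, keeping it flat on the deck, until its steel tongue is fully home in the red interlock switch. Then press the green start button all the way down and let it go; leave the guard shut and the other goods where they are.

Things in the scene. Friction and masses are not known exactly. Their poses are not given: they have to be found in the camera images.
- labeller: Countertop jar labeller fixed to the table: a white and grey slab, x -144 to +106, y -80 to +88 mm, flat deck 36 mm above the table. Origin on the table under it; x is the way the guard slides shut, z up. Fixed behind the turntable: a press roller (x 54 to 94, y -10 mm, 88 mm above the deck) and a roll of paper labels (x 79, y -53, radius 25 mm, 54 mm above the deck).
- rail_mouth (a point): Point on the deck midway between the two steel guide rails where they begin to run straight: labeller frame (-26, -10, 36) mm. The rails are 9 mm high and run along the labeller's x from here to +56 mm, 108 mm apart inside, 2 mm play a side to the guard; before this point they splay, to 126 mm apart at labeller x -58 mm. Axes as the labeller's.
- turntable_top (a point): Centre of the top face of the turntable, a black rubber-topped disc 76 mm across on the deck; labeller frame (10, -10, 46) mm. It does not turn. Axes as the labeller's.
- slot_mouth (a point): Centre of the slot's mouth in the red interlock switch (44 long, 46 wide, 48 mm high, on the deck at the end of the left rail): labeller frame (57, 38, 62) mm. The slot runs level along +x, 29 mm wide, 8 mm high, its sides funnelled over the first 6 mm. Axes as the labeller's.
- interlock_cam (a joint): Cam inside the red switch that the tongue pushes in, in m: 0 with the slot empty, about 0.010 with the guard fully home, 0.012 at its limit; light return spring under 1 N. A green flag moves out from the black hood on top of the switch as it goes in.
- guard: Loose guard, about 0.55 kg, U-shaped from above: clear panes, yellow edges, 104 wide, 81 mm high, standing on the deck, its two wings pointing along its +x to the switch. Origin at its underside midway between the wings, under the turntable's axis when home: rubber bumpers stop it there, at labeller (10, -10) mm. Front face at x -54, wings to x +38 mm at y +-48 mm. A push of 2 to 5 N slides it.
- push_plate (a point): Centre of the outer face of the guard's aluminium push plate, 104 mm wide, 1 to 41 mm above the deck; it faces the guard's -x. Guard frame (-54, 0, 21) mm, axes as the guard's. At the start the guard stands 96 to 110 mm short of home, before the straight rails, up to 5 mm off their midline and turned up to 0.08 rad.
- tongue_tip (a point): Tip of the flat steel tongue on the guard's left wing: 24 mm wide (18 mm at the very tip), 4 mm thick, level, 28 mm long past the wing; guard frame (66, 48, 26) mm. Fully home it lies about 19 mm inside the slot. Axes as the guard's.
- start_button (a joint): Green spring push button, in m: 0 released, 0.006 fully down, 5 N at the bottom; springs back.
- start_button_top (a point): Centre of the top of the green start button, 26 mm across, on a grey pod on the deck beside the left rail; it is pressed straight down. Labeller frame x 12, y 69 mm; 70 mm above the table.
- tester_mid (a point): Centre, half-way up, of the open tester candle: glass of pale green wax with a bare wick and no lid, 67 mm across, 74 mm tall, about 0.26 kg, standing loose at the near edge of the table, beside a lone lidded jar, short of the labeller's open end. z along its axis.
- lidded_jar: Bystander: one lidded candle jar standing by itself, 69 mm across, 82 mm tall; origin at the centre of its underside.
- card_box: Bystander: flat clear box of cards, 65 x 92 x 19 mm; origin at the centre of its underside.
- gold_tin: Bystander: flat gold hinged tin, 61 x 88 x 22 mm; origin at the centre of its underside.
Not all that is in view belongs to the job. Leave any pink look-alike of the part that bears tester_mid alone.

How it is judged (in metres and radians):
On the way, in this order (a step that is already met when the one before it is completed fails the run):
1. the tester stands upright and centred on the turntable, let go (horizontal distance between tester_mid and turntable_top below 0.01 m and z of tester_mid in the frame of turntable_top below 0.041 m and angle between tester_mid's own z axis and vertical below 0.06 rad and contact force between the fingers and tester below 0.1 N), for 0.2 s.
2. the guard is home with its tongue fully in the interlock switch (x of tongue_tip in the frame of slot_mouth above 0.0155 m and value of joint interlock_cam above 0.0065 m and angle between the x axis of guard and the x axis of labeller, either way round below 0.06 rad), for 0.2 s.
3. the start button is pressed fully down with the guard home (value of joint start_button above 0.0045 m and value of joint interlock_cam above 0.0065 m), for 0.05 s.
At the end, for the whole second after the job is handed in: The tester stands upright (within 0.06 rad) on the turntable, its axis within 10 mm of the turntable's; the guard is at rest, within 0.06 rad of the labeller's line, its tongue tip at least 15.5 mm inside the switch slot and the cam pushed in more than 6.5 mm; the start button has sprung back (all of step 2 and horizontal distance between tester_mid and turntable_top below 0.01 m and z of tester_mid in the frame of turntable_top below 0.041 m and angle between tester_mid's own z axis and vertical below 0.06 rad and linear speed of guard below 0.01 m/s and value of joint start_button below 0.002 m); the robot touches nothing.
It fails at once if the guard is lifted off the deck (more than 12 mm) or tipped (more than 0.2 rad) (z of guard in the frame of labeller above 0.048 m or angle between guard's own z axis and vertical above 0.2 rad).
It fails at once if the tester is tipped over (more than 0.5 rad) (angle between tester_mid's own z axis and vertical above 0.5 rad).
It fails at once if a bystander (lidded jar, card box or gold tin) is moved more than 20 mm (distance of any of lidded_jar, card_box, gold_tin from where it was at the start of the episode above 0.02 m).
It also fails if it takes over 67 s, if anything falls off the work surface, if the arm or the gripper's body presses on something with over 40 N, if the wrist force passes 120 N, or if a joint passes its speed limit or range.

## Working session

There is one attempt and no reset: what is moved stays moved. The work goes in short steps, Python scripts to look and compute and a shell command to move; the robot and the scene stay as the last step left them, time stands still between calls to the robot, and variables do not carry over. Pictures are saved under pics/ and viewed, about 8 in all and at most 12, crops included, and the job is handed in when it is done.

```bash
ls; mkdir -p pics
cat > h.py <<'E'
import numpy as np, cv2, pickle
from rig import sensors, cams, env
def snap(n,tag):
    c=cams.calibration(n); im,d=cams.get_image(n)
    pickle.dump((c,im,d),open(f'pics/{tag}.pkl','wb')); cv2.imwrite(f'pics/{tag}.png',im); return c,im,d
def load(tag): return pickle.load(open(f'pics/{tag}.pkl','rb'))
def cloud(c,d):
    h,w=d.shape; f=h/2/np.tan(np.radians(c['vertical_fov'])/2)
    v,u=np.mgrid[:h,:w]; P=np.stack([(u-c['cx'])/f*d,(v-c['cy'])/f*d,d],-1)
    T=np.array(c['extrinsics']); W=P@T[:3,:3].T+T[:3,3]; W[d<=0]=np.nan; return W
def st():
    s=sensors.observe(); np.set_printoptions(precision=4,suppress=True)
    print(s['time_s'],np.array(s['position']),s['grip_width'],'F',np.array(s['ft_force'])); print(np.array(s['tool_rot'])); return s
E
python3 - <<'E'
from h import *
st()
a=snap('scene','s0');b=snap('top','t0')
cv2.imwrite('pics/both.png',cv2.resize(np.vstack([a[1],b[1]]),(600*560//840*2//2,600)) if 0 else cv2.resize(np.hstack([a[1],b[1]]),None,fx=.714,fy=.714))
for n in('scene','top'):
  c=cams.calibration(n);print(c['vertical_fov'],c['cx'],c['cy'],np.array(c['extrinsics']))
E
```

```text
pics
0.0 [ 0.1609 -0.5257  0.2307] 0.08531512991401484 F [-0.4374  0.0062  0.8463]
[[-0.0001  0.2924 -0.9563]
 [ 0.0014 -0.9563 -0.2924]
 [-1.     -0.0014 -0.0003]]
55.33441887456755 281.78866367145827 213.2246666183745 [[-0.8437 -0.2411  0.4797  0.0616]
 [-0.5364  0.4143 -0.7353  0.6144]
 [-0.0215 -0.8776 -0.4788  0.5935]
 [ 0.      0.      0.      1.    ]]
53.16041070293691 273.3530649305829 212.13417949150914 [[ 0.0104 -0.9887  0.1495  0.4236]
 [-0.9996 -0.0062  0.0285 -0.2295]
 [-0.0272 -0.1497 -0.9884  1.0579]
 [ 0.      0.      0.      1.    ]]
```

View pics/both.png

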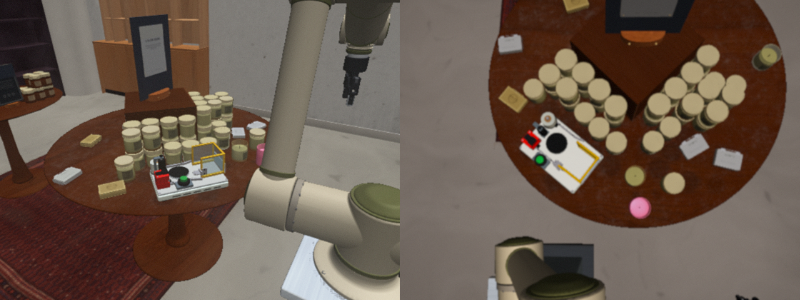

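The combined picture shows the labeller at top px (225,217). Tester candidates in top px are pale green glass (329,246), lidded jar (384,256), pink look-alike (336,290) and a greenish jar far right (514,80). By the description I'd pick (329,246), so I'll check it in a close crop.

Run:
```python
from h import *
c,im,d=load('t0')
x0,y0=150,140
cv2.imwrite('pics/crop1.png',cv2.resize(im[y0:310,x0:410],None,fx=3,fy=3,interpolation=cv2.INTER_CUBIC))
W=cloud(c,d)
for p in [(329,246),(384,256),(336,290),(514,80)]: print(p,W[p[1],p[0]])
# labeller deck pts
m=(abs(W[...,2]-.036)<.006); m[:, :160]=0; m[:,300:]=0
n,l,s,ce=cv2.connectedComponentsWithStats(m.astype(np.uint8)); k=1+np.argmax(s[1:,4]); print(s[k])
```

```text
(329, 246) [ 0.49406194 -0.33313996  0.06249873]
(384, 256) [ 0.47088185 -0.45746557  0.07979101]
(336, 290) [ 0.3916192  -0.34977851  0.05096567]
(514, 80) [ 0.91542981 -0.80138793  0.049553  ]
[ 167  171  117   81 2784]
```

View pics/crop1.png

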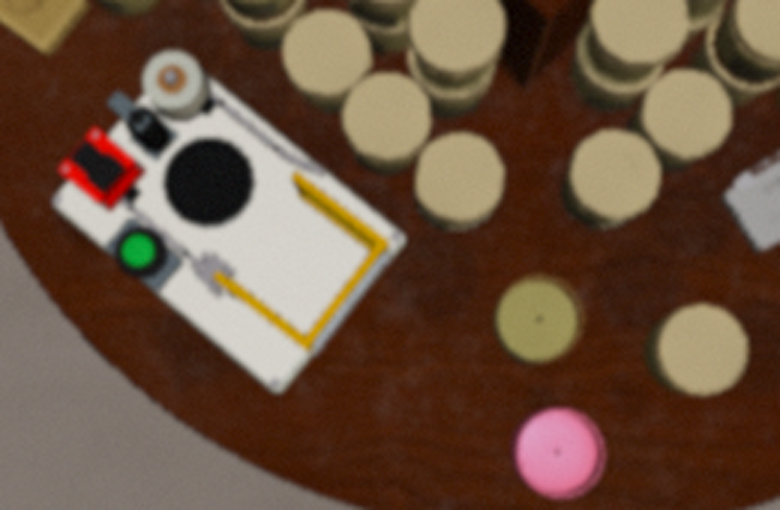

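The crop shows the tester at crop (538,319): green wax, bare wick, no lid. The pink look-alike is at (558,453) and the lidded jar at (702,350). The labeller's turntable is at (209,182), its button at (139,250), and the guard is open at lower right. The choice is confirmed, so next I'll measure.

Run:
```python
from h import *
np.set_printoptions(precision=4,suppress=True)
c,im,d=load('t0'); W=cloud(c,d); T=np.array(c['extrinsics']); f=210/np.tan(np.radians(c['vertical_fov'])/2)
def ray(u,v,z):
    r=T[:3,:3]@np.array([(u-c['cx'])/f,(v-c['cy'])/f,1]); return T[:3,3]+r*(z-T[2,3])/r[2]
cr=lambda x,y,z: ray(150+(x+.5)/3-.5,140+(y+.5)/3-.5,z)
hsv=cv2.cvtColor(im,cv2.COLOR_BGR2HSV)
# jar circles by height
for nm,(u,v) in dict(tester=(329,246),jar=(384,256),pink=(336,290)).items():
    sub=np.zeros(d.shape,bool); sub[v-22:v+22,u-22:u+22]=1
    for z0,z1 in((.05,.1),(.068,.1)):
        P=W[sub&(W[...,2]>z0)&(W[...,2]<z1)]
        if len(P)>10: e,r=cv2.minEnclosingCircle(P[:,:2].astype(np.float32)); print(nm,z0,e,r,P[:,2].max(),P[:,:2].mean(0))
# labeller features
g=cv2.inRange(hsv,(45,120,60),(80,255,255)); g[:, 220:]=0;g[:,:170]=0;g[240:]=0;g[:200]=0
vv,uu=np.nonzero(g); print('button px',uu.mean(),vv.mean(),len(uu), ray(uu.mean(),vv.mean(),.070), 'depth z',np.nanmedian(W[g>0][:,2]))
k=(im.max(2)<45)&(W[...,2]<.06); k[:,:200]=0;k[:,240:]=0;k[:180]=0;k[222:]=0
vv,uu=np.nonzero(k); (cu,cv_),r=cv2.minEnclosingCircle(np.stack([uu,vv],1).astype(np.float32))
print('table px',uu.mean(),vv.mean(),cu,cv_,r,ray(uu.mean(),vv.mean(),.046),np.nanmedian(W[k][:,2]))
L=[((12,69,70),ray(*[a.mean() for a in np.nonzero(g)[::-1]],.070)),((10,-10,46),ray(uu.mean(),vv.mean(),.046))]
for l,(x,y) in {(-144,-80,36):(405,238),(-144,88,36):(276,392),(106,88,36):(53,200)}.items(): L.append((l,cr(x,y,.036)))
A=np.array([l[:2] for l,_ in L])/1e3; B=np.array([p[:2] for _,p in L])
a0,b0=A.mean(0),B.mean(0); H=(A-a0).T@(B-b0); th=np.arctan2(H[0,1]-H[1,0],H[0,0]+H[1,1]); R=np.array([[np.cos(th),-np.sin(th)],[np.sin(th),np.cos(th)]]); t=b0-R@a0
print('labeller th',np.degrees(th),t,'res mm',((A@R.T+t-B)*1e3))
tt=R@[.010,-.010]+t; print('turntable',tt,'button',R@[.012,.069]+t)
# guard yellow pts in labeller frame
y=cv2.inRange(hsv,(18,150,100),(32,255,255))>0; y[:, :215]=0;y[:,285:]=0;y[:190]=0;y[262:]=0
vv,uu=np.nonzero(y); G=(np.array([ray(a,b,.115)[:2] for a,b in zip(uu,vv)])-t)@R
rc=cv2.minAreaRect((G*1e3).astype(np.float32)); print('guard rect',rc, np.nanpercentile(W[y][:,2],[10,50,90]))
print('tallest in path', )
for (u,v) in [(303,200),(278,178),(259,157)]: print(W[v,u])
s=sensors.observe();print(np.array(s['tool_rot']))
```

```text
tester 0.05 (0.49344444274902344, -0.3337225914001465) 0.03354456648230553 0.07825322895465725 [ 0.4939 -0.3355]
tester 0.068 (0.4934302270412445, -0.333859920501709) 0.03344406560063362 0.07825322895465725 [ 0.493 -0.335]
jar 0.05 (0.47033563256263733, -0.4571121335029602) 0.03455799072980881 0.08679179034191786 [ 0.4696 -0.4549]
jar 0.068 (0.47033563256263733, -0.4571121335029602) 0.03455799072980881 0.08679179034191786 [ 0.4699 -0.4558]
pink 0.05 (0.390612930059433, -0.3479638993740082) 0.03365661948919296 0.07806460794016157 [ 0.3894 -0.3499]
pink 0.068 (0.390612930059433, -0.3479638993740082) 0.03365661948919296 0.07806460794016157 [ 0.3905 -0.3481]
button px 195.57391304347826 223.19130434782608 115 [ 0.5452 -0.0158  0.07  ] depth z 0.06927330858504865
table px 218.92163543441225 200.3100511073254 215.5 205.5 19.91240692138672 [ 0.6052 -0.0662  0.046 ] 0.04633710293934845
labeller th 50.62191248283764 [ 0.5919 -0.0692] res mm [[ 0.9799 -0.3002]
 [ 0.7601 -1.6129]
 [ 1.0879 -3.2026]
 [-2.8622  0.2609]
 [ 0.0343  4.8548]]
turntable [ 0.606  -0.0678] button [ 0.5462 -0.0161]
guard rect ((-99.83824920654297, -5.650272369384766), (89.1358413696289, 100.91947937011719), 2.7035720348358154) [0.0604 0.1166 0.1191]
tallest in path
[ 0.5998 -0.2708  0.086 ]
[ 0.6522 -0.2117  0.0874]
[ 0.7039 -0.1657  0.0855]
[[-0.0001  0.2925 -0.9563]
 [ 0.0014 -0.9563 -0.2925]
 [-1.     -0.0013 -0.0003]]
```

Tester is at (0.4935,-0.334) and the labeller yaw is about 50.6°, with the turntable at (0.606,-0.067). I'll move above the tester with the jaws along the labeller's y.

```bash
cat >> h.py <<'E'
def go(x,y,z,yaw=None):
    "tool-axis shift (and turn about tool x) to a world TCP target; yaw = heading of tool y, tool pointing down"
    s=st(); R=np.array(s['tool_rot']); print('shift',R.T@(np.array([x,y,z])-s['position']))
    if yaw is not None: print('turn x', -(np.radians(yaw)-np.arctan2(R[1,1],R[0,1])))
E
python3 -m crank '{"hand":[0,0,0,0,0],"translation":[[0.006,-0.011,-0.046],[0.012,-0.022,-0.092],[0.018,-0.033,-0.138],[0.024,-0.044,-0.184],[0.03,-0.053,-0.23]],"dr":[[-0.117,0,0],[-0.234,0,0],[-0.351,0,0],[-0.468,0,0],[-0.586,0,0]]}' 60
python3 -c "
from h import *
go(.4935,-.334,.15,-39.4)"
```

```text
time_s: 0.6
position: [0.3666, -0.4066, 0.2009]
tool_rot: [[-0.0, 0.776, -0.631], [0.0, -0.631, -0.776], [-1.0, -0.001, -0.0]]
ft_force: [0.1, -1.1, -0.8]
grip_width: 0.0858
0.6 [ 0.3666 -0.4066  0.2009] 0.08577401562624079 F [ 0.0701 -1.0642 -0.757 ]
[[-0.0003  0.7755 -0.6313]
 [ 0.0005 -0.6313 -0.7755]
 [-1.     -0.0005 -0.0002]]
shift [ 0.0509  0.0526 -0.1364]
turn x 0.004371019076859772
```

```bash
python3 -m crank '{"hand":[0,0,0,0,0],"translation":[[0.013,0.016,-0.043],[0.026,0.032,-0.086],[0.04,0.046,-0.122],[0.051,0.0526,-0.1364],[0.051,0.0526,-0.1364]],"dr":[[0.004,0,0],[0.004,0,0],[0.004,0,0],[0.004,0,0],[0.004,0,0]]}'
python3 - <<'E'
from h import *
c,im,d=snap('wrist','w1'); W=cloud(c,d)
P=W[(W[...,2]>.06)&(W[...,2]<.09)]
P=P[(abs(P[:,0]-.4935)<.045)&(abs(P[:,1]+.334)<.045)]
if len(P)>20: print(cv2.minEnclosingCircle(P[:,:2].astype(np.float32)),len(P),P[:,2].max())
go(.4935,-.334,.022,-39.4)
E
```

```text
time_s: 1.1
position: [0.4932, -0.3346, 0.1483]
tool_rot: [[-0.002, 0.772, -0.636], [0.002, -0.636, -0.772], [-1.0, -0.003, -0.0]]
ft_force: [-1.4, -0.2, -0.3]
grip_width: 0.0855
((0.49526992440223694, -0.3349425196647644), 0.03363025560975075) 1586 0.07523217863719212
1.15 [ 0.4923 -0.3358  0.1494] 0.08582985570457816 F [ 0.3242 -0.9087  0.8472]
[[-0.0017  0.7707 -0.6372]
 [ 0.0011 -0.6372 -0.7707]
 [-1.     -0.002   0.0002]]
shift [ 0.1274  0.     -0.0022]
turn x -0.0031798493263807126
```

View pics/w1.png

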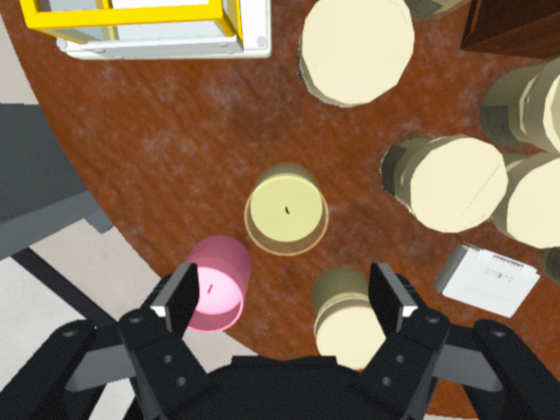

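The wrist view shows the tester's rim centred at about (287,208) with its wick at (287,210). The pink look-alike at (215,285) and the lidded jar at (348,325) are clear of the fingers. I'll descend and grip.

```bash
python3 -m crank '{"hand":[0,0,0,0,0],"translation":[[0.035,0.001,-0.0015],[0.07,0.001,-0.0015],[0.1,0.001,-0.0015],[0.12,0.001,-0.0015],[0.127,0.001,-0.0015]],"dr":[[0,0,0],[0,0,0],[0,0,0],[0,0,0],[0,0,0]]}'
python3 -m crank '{"hand":[60,90,120,120,120],"translation":[[0,0,0],[0,0,0],[0,0,0],[0,0,0],[0,0,0]],"dr":[[0,0,0],[0,0,0],[0,0,0],[0,0,0],[0,0,0]]}' 50
python3 -m crank '{"hand":[120,120,120,120,120],"translation":[[0,0,0],[0,0,0],[-0.005,0,0],[-0.02,0,0],[-0.04,0,0]],"dr":[[0,0,0],[0,0,0],[0,0,0],[0,0,0],[0,0,0]]}' 50
```

```text
time_s: 1.65
position: [0.4925, -0.3364, 0.022]
tool_rot: [[-0.002, 0.769, -0.64], [0.002, -0.64, -0.769], [-1.0, -0.003, 0.0]]
ft_force: [-0.2, -0.6, 0.4]
grip_width: 0.0852
time_s: 2.15
position: [0.4945, -0.3362, 0.0246]
tool_rot: [[0.001, 0.77, -0.638], [-0.002, -0.638, -0.77], [-1.0, 0.002, 0.001]]
ft_force: [-2.3, -1.0, 7.5]
grip_width: 0.066
time_s: 2.65
position: [0.4939, -0.3349, 0.0631]
tool_rot: [[-0.002, 0.77, -0.638], [0.002, -0.638, -0.77], [-1.0, -0.002, -0.001]]
ft_force: [0.5, -0.7, -3.3]
grip_width: 0.0661
```

```bash
python3 -m crank '{"hand":[120,120,120,120,120],"translation":[[-0.03,0,0],[-0.065,0,0],[-0.1,0,0],[-0.115,0,0],[-0.12,0,0]],"dr":[[0,0,0],[0,0,0],[0,0,0],[0,0,0],[0,0,0]]}' 50
python3 - <<'E'
from h import *
c,im,d=snap('wrist','w2'); W=cloud(c,d)
hsv=cv2.cvtColor(im,cv2.COLOR_BGR2HSV)
go(.606,-.067,.18,-39.4)
E
```

```text
time_s: 3.15
position: [0.4947, -0.3356, 0.1853]
tool_rot: [[0.002, 0.77, -0.638], [-0.002, -0.638, -0.77], [-1.0, 0.003, 0.0]]
ft_force: [0.9, -0.0, -3.5]
grip_width: 0.0663
3.2 [ 0.4945 -0.3355  0.1847] 0.06606931389596908 F [-0.0636  0.3767 -1.2658]
[[ 0.0015  0.7701 -0.6379]
 [-0.0012 -0.6379 -0.7701]
 [-1.      0.0019  0.    ]]
shift [ 0.0045 -0.0854 -0.2779]
turn x -0.004110608815071637
```

View pics/w2.png

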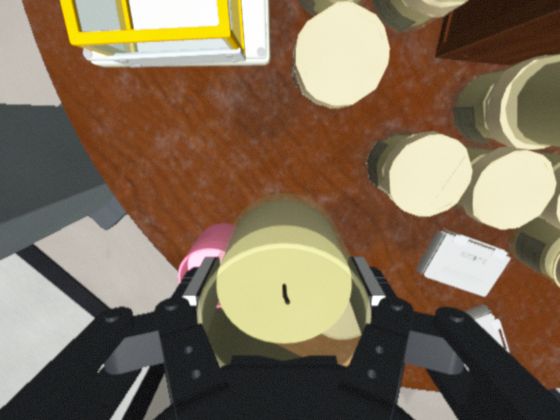

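The tester is held upright between the pads, with its wick at about (286,293). I'll carry it over the turntable.

```bash
python3 -m crank '{"hand":[120,120,120,120,120],"translation":[[0,-0.009,-0.03],[0,-0.022,-0.072],[0,-0.035,-0.114],[0,-0.048,-0.156],[0,-0.061,-0.198]],"dr":[[0,0,0],[0,0,0],[0,0,0],[0,0,0],[0,0,0]]}' 50
python3 -m crank '{"hand":[120,120,120,120,120],"translation":[[0,-0.012,-0.04],[0,-0.020,-0.065],[0,-0.0244,-0.08],[0,-0.0244,-0.08],[0,-0.0244,-0.08]],"dr":[[0,0,0],[0,0,0],[0,0,0],[0,0,0],[0,0,0]]}' 50
python3 - <<'E'
from h import *
snap('top','t1');c,im,d=snap('wrist','w3'); W=cloud(c,d)
s=st(); p=s['position']
# rim of held candle: expected top z = p.z-.022+.074
zt=p[2]+.052
P=W[(abs(W[...,2]-zt)<.012)]; P=P[np.hypot(P[:,0]-p[0],P[:,1]-p[1])<.042]; print(zt,len(P),cv2.minEnclosingCircle(P[:,:2].astype(np.float32)))
c,im,d=load('t1'); W=cloud(c,d)
P=W[(abs(W[...,2]-.046)<.004)&(im.max(2)<60)]; P=P[np.hypot(P[:,0]-.606,P[:,1]+.067)<.05]; print('turntable seen',len(P))
E
```

```text
time_s: 3.7
position: [0.5735, -0.1421, 0.1817]
tool_rot: [[-0.003, 0.77, -0.638], [0.001, -0.638, -0.77], [-1.0, -0.003, 0.001]]
ft_force: [1.2, -0.6, -2.8]
grip_width: 0.0664
time_s: 4.2
position: [0.6055, -0.0676, 0.1826]
tool_rot: [[-0.001, 0.77, -0.638], [-0.0, -0.638, -0.77], [-1.0, -0.001, 0.001]]
ft_force: [0.0, 0.4, -3.2]
grip_width: 0.0663
4.3 [ 0.6055 -0.0682  0.183 ] 0.06608037727067853 F [ 0.6244  0.0471 -3.3499]
[[-0.0007  0.769  -0.6392]
 [-0.     -0.6392 -0.769 ]
 [-1.     -0.0005  0.0005]]
0.2349879418441505 6341 ((0.6055864691734314, -0.06814446300268173), 0.041978564113378525)
turntable seen 303
```

View pics/w3.png

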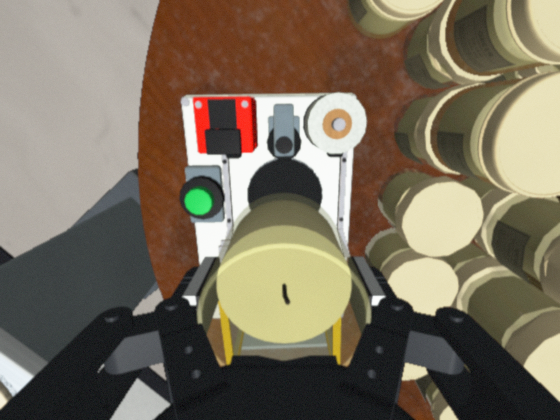

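The wrist view shows the switch at (225,125), the button at (202,202), the label roll axis at (339,124), the far deck corners at (183,95) and (355,94), and the turntable spanning columns 248–321. I'll refine the labeller pose from these.

Run:
```python
from h import *
np.set_printoptions(precision=4,suppress=True)
c,im,d=load('w3'); T=np.array(c['extrinsics']); f=210/np.tan(np.radians(c['vertical_fov'])/2); W=cloud(c,d)
def ray(u,v,z):
    r=T[:3,:3]@np.array([(u-c['cx'])/f,(v-c['cy'])/f,1]); return (T[:3,3]+r*(z-T[2,3])/r[2])[:2]
hsv=cv2.cvtColor(im,cv2.COLOR_BGR2HSV)
g=cv2.inRange(hsv,(45,150,120),(80,255,255)); vv,uu=np.nonzero(g); bu=cv2.minEnclosingCircle(np.stack([uu,vv],1).astype(np.float32)); print(bu,uu.mean(),vv.mean(),np.nanmedian(W[g>0],0))
L={(12,69):ray(uu.mean(),vv.mean(),.070),(79,-53):ray(339,124,np.nanmedian(W[116:120,325:330,2])),(106,88):ray(183,95,.036),(106,-80):ray(355,94,.036)}
print('roll top z',np.nanmedian(W[116:120,325:330,2]))
A=np.array(list(L))/1e3;B=np.array(list(L.values()))
a0,b0=A.mean(0),B.mean(0); H=(A-a0).T@(B-b0); th=np.arctan2(H[0,1]-H[1,0],H[0,0]+H[1,1]); R=np.array([[np.cos(th),-np.sin(th)],[np.sin(th),np.cos(th)]]); t=b0-R@a0
print(np.degrees(th),t,(A@R.T+t-B)*1e3,'turntable',R@[.01,-.01]+t,'button',R@[.012,.069]+t)
print('tt left/right/top edges in lab:',[(1e3*R.T@(ray(*p,.046)-t)).round(1) for p in((248,195),(321,195),(284,159))])
# tester wax/rim centre: glass rim arc columns
print('wick',[ (1e3*R.T@(W[v,u,:2]-t)).round(1).tolist()+[W[v,u,2]] for u,v in((286,293),(284,250),(225,285),(345,285))])
print('TCP lab',1e3*R.T@(np.array([.6057,-.0679])-t))
```

```text
((197.89999389648438, 201.66000366210938), 14.15233325958252) 197.85813148788927 201.44290657439447 [ 0.5471 -0.0167  0.0692]
roll top z 0.07876682331766516
50.60191110648967 [ 0.5926 -0.0706] [[-0.5591 -0.7657]
 [-1.1643 -0.2705]
 [-2.9583  3.601 ]
 [ 4.6817 -2.5648]] turntable [ 0.6067 -0.0692] button [ 0.5469 -0.0175]
tt left/right/top edges in lab: [array([12.2, 26.4]), array([ 11.8, -45.4]), array([47.3, -9.2])]
wick [[13.3, -9.9, np.float64(0.21400715309246882)], [30.2, -9.1, np.float64(0.2063242106917309)], [13.2, 18.1, np.float64(0.20736371082739302)], [12.3, -37.2, np.float64(0.20647246155352467)]]
TCP lab [10.368 -8.409]
```

Both cameras agree on yaw 50.6° and the turntable within about 1.5 mm. I'll lower, with a 1 mm y correction.

```bash
python3 -m crank '{"hand":[120,120,120,120,120],"translation":[[0.025,0.001,0.001],[0.055,0.001,0.001],[0.085,0.001,0.001],[0.103,0.001,0.001],[0.11,0.001,0.001]],"dr":[[0,0,0],[0,0,0],[0,0,0],[0,0,0],[0,0,0]]}' 50
python3 -m crank '{"hand":[120,120,120,120],"translation":[[0.001,0,0],[0.002,0,0],[0.002,0,0],[0.002,0,0]],"dr":[[0,0,0],[0,0,0],[0,0,0],[0,0,0]]}' 50
```

```text
time_s: 4.8
position: [0.6049, -0.0693, 0.0714]
tool_rot: [[-0.003, 0.769, -0.639], [0.001, -0.639, -0.769], [-1.0, -0.003, 0.001]]
ft_force: [-0.6, 0.5, -2.4]
grip_width: 0.066
time_s: 5.2
position: [0.6064, -0.0685, 0.0722]
tool_rot: [[0.002, 0.77, -0.638], [-0.0, -0.638, -0.77], [-1.0, 0.001, -0.001]]
ft_force: [0.1, -0.1, -2.5]
grip_width: 0.0661
```

```bash
python3 -m crank '{"hand":[120,120,120,120],"translation":[[0.001,0,0],[0.002,0,0],[0.002,0,0],[0.002,0,0]],"dr":[[0,0,0],[0,0,0],[0,0,0],[0,0,0]]}' 50
python3 -m crank '{"hand":[120,120,120,120],"translation":[[0.001,0,0],[0.0015,0,0],[0.0015,0,0],[0.0015,0,0]],"dr":[[0,0,0],[0,0,0],[0,0,0],[0,0,0]]}' 50
```

```text
time_s: 5.6
position: [0.6063, -0.0684, 0.0705]
tool_rot: [[0.001, 0.77, -0.638], [-0.0, -0.638, -0.77], [-1.0, 0.001, -0.001]]
ft_force: [-1.4, 0.1, 4.7]
grip_width: 0.066
time_s: 6.0
position: [0.6063, -0.0684, 0.0705]
tool_rot: [[0.002, 0.77, -0.638], [-0.001, -0.638, -0.77], [-1.0, 0.002, -0.001]]
ft_force: [-5.5, 1.9, 17.3]
grip_width: 0.0661
```

It's seated at 17 N, so I'll ease off 1.5 mm and release.

```bash
python3 -m crank '{"hand":[120,100,80,60,30],"translation":[[-0.0015,0,0],[-0.0015,0,0],[-0.0015,0,0],[-0.0015,0,0],[-0.0015,0,0]],"dr":[[0,0,0],[0,0,0],[0,0,0],[0,0,0],[0,0,0]]}' 50
python3 -m crank '{"hand":[0,0,0,0,0],"translation":[[0,0,0],[0,0,0],[0,0,0],[0,0,0],[-0.01,0,0]],"dr":[[0,0,0],[0,0,0],[0,0,0],[0,0,0],[0,0,0]]}' 50
python3 -m crank '{"hand":[0,0,0,0,0],"translation":[[-0.02,0,0],[-0.05,0,0],[-0.085,0,0],[-0.11,0,0],[-0.12,0,0]],"dr":[[0,0,0],[0,0,0],[0,0,0],[0,0,0],[0,0,0]]}' 50
python3 - <<'E'
from h import *
c,im,d=snap('wrist','w4'); W=cloud(c,d); p=st()['position']
P=W[(W[...,2]>.108)&(W[...,2]<.128)]; P=P[np.hypot(P[:,0]-.6067,P[:,1]+.069)<.042]; e,r=cv2.minEnclosingCircle(P[:,:2].astype(np.float32)); print(len(P),e,r)
th=np.radians(50.6);R=np.array([[np.cos(th),-np.sin(th)],[np.sin(th),np.cos(th)]]);t=np.array([.5926,-.0706]); print('cand lab',R.T@(np.array(e)-t)*1e3)
E
```

```text
time_s: 6.5
position: [0.6063, -0.0684, 0.0698]
tool_rot: [[0.001, 0.77, -0.638], [-0.0, -0.638, -0.77], [-1.0, 0.001, -0.0]]
ft_force: [-0.9, -0.6, -0.0]
grip_width: 0.0752
time_s: 7.0
position: [0.6054, -0.0682, 0.0785]
tool_rot: [[-0.003, 0.77, -0.638], [0.001, -0.638, -0.77], [-1.0, -0.002, 0.001]]
ft_force: [-0.3, 0.2, -0.6]
grip_width: 0.0853
time_s: 7.5
position: [0.6068, -0.0686, 0.2028]
tool_rot: [[0.005, 0.77, -0.638], [-0.002, -0.638, -0.77], [-1.0, 0.005, -0.002]]
ft_force: [0.7, 0.3, -0.2]
grip_width: 0.0854
7.55 [ 0.6068 -0.0685  0.2027] 0.08527569027033848 F [ 0.0071 -0.5729  1.0742]
[[ 0.0049  0.77   -0.638 ]
 [-0.0015 -0.638  -0.77  ]
 [-1.      0.0047 -0.0019]]
1349 (0.6080236434936523, -0.06711417436599731) 0.0337153859436512
cand lab [12.4835 -9.7058]
```

View pics/w4.png

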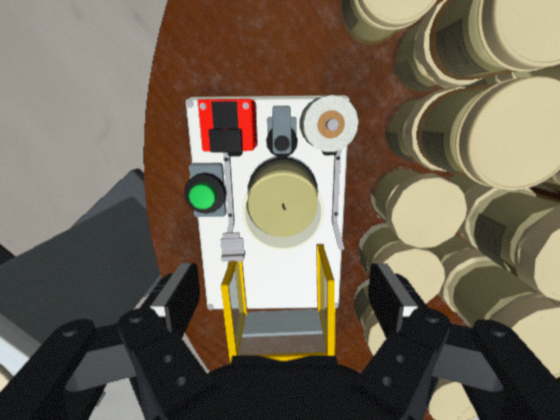

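The tester stands upright and let go at labeller (12.5,-9.7), 2.5 mm off centre. The guard's wings show at (232,265) and (322,248), still open. I'll go behind the guard with two part-closed fingers side by side, tool tilted 15°.

```bash
python3 -m crank '{"hand":[100,100,100,100,100],"translation":[[0,0,0.04],[0,0,0.082],[0,0,0.125],[0,0,0.168],[0,0,0.21]],"dr":[[0,0.05,0],[0,0.1,0],[0,0.15,0],[0,0.2,0],[0,0.26,0]]}' 30
cat >> h.py <<'E'
th=np.radians(50.6);RL=np.array([[np.cos(th),-np.sin(th),0],[np.sin(th),np.cos(th),0],[0,0,1]]);tL=np.array([.5924,-.070,0])
def golab(x,y,z):
    "x,y labeller mm, z table mm"
    s=st(); p=np.array(s['position']); print('TCP lab mm',RL.T@(p-tL)*1e3,'F lab',RL.T@np.array(s['ft_force'])); w=tL+RL@(np.array([x,y,z])/1e3)
    print('shift',np.array(s['tool_rot']).T@(w-p)); return s
def show(shift): 
    s=sensors.observe(); print(RL.T@np.array(s['tool_rot'])@np.array(shift)*1e3)
E
python3 - <<'E'
from h import *
golab(-198,-9,110); golab(-198,-9,46)
E
```

```text
time_s: 8.05
position: [0.4706, -0.2306, 0.1985]
tool_rot: [[0.165, 0.77, -0.616], [0.2, -0.638, -0.744], [-0.966, -0.001, -0.259]]
ft_force: [1.0, -0.4, -0.0]
grip_width: 0.0518
8.05 [ 0.4706 -0.2306  0.1985] 0.05183134504394047 F [ 0.9673 -0.4367 -0.0358]
[[ 0.1648  0.77   -0.6163]
 [ 0.2003 -0.638  -0.7435]
 [-0.9658 -0.0009 -0.2594]]
TCP lab mm [-201.4493   -7.8226  198.4717] F lab [ 0.2766 -1.0246 -0.0358]
shift [0.0863 0.0012 0.0196]
8.05 [ 0.4706 -0.2306  0.1985] 0.05183134504394047 F [ 0.9673 -0.4367 -0.0358]
[[ 0.1648  0.77   -0.6163]
 [ 0.2003 -0.638  -0.7435]
 [-0.9658 -0.0009 -0.2594]]
TCP lab mm [-201.4493   -7.8226  198.4717] F lab [ 0.2766 -1.0246 -0.0358]
shift [0.1481 0.0013 0.0362]
```

```bash
python3 -m crank '{"hand":[100,100,100,100,100],"translation":[[0.035,0.001,0.008],[0.075,0.001,0.018],[0.11,0.001,0.027],[0.138,0.001,0.034],[0.148,0.001,0.036]],"dr":[[0,0,0],[0,0,0],[0,0,0],[0,0,0],[0,0,0]]}' 30
python3 - <<'E'
from h import *
golab(-160,-10,46); golab(-60,-10,46)
snap('wrist','w5')
E
```

```text
time_s: 8.55
position: [0.4734, -0.2269, 0.0438]
tool_rot: [[0.16, 0.77, -0.618], [0.202, -0.638, -0.743], [-0.966, -0.006, -0.258]]
ft_force: [0.6, -0.4, -0.1]
grip_width: 0.0522
8.55 [ 0.4734 -0.2269  0.0438] 0.05220415407330412 F [ 0.6075 -0.4209 -0.0835]
[[ 0.1596  0.7697 -0.6182]
 [ 0.2022 -0.6384 -0.7427]
 [-0.9663 -0.0064 -0.2575]]
TCP lab mm [-196.7931   -7.6555   43.8418] F lab [ 0.0604 -0.7366 -0.0835]
shift [ 0.0074  0.0022 -0.0361]
8.55 [ 0.4734 -0.2269  0.0438] 0.05220415407330412 F [ 0.6075 -0.4209 -0.0835]
[[ 0.1596  0.7697 -0.6182]
 [ 0.2022 -0.6384 -0.7427]
 [-0.9663 -0.0064 -0.2575]]
TCP lab mm [-196.7931   -7.6555   43.8418] F lab [ 0.0604 -0.7366 -0.0835]
shift [ 0.0331  0.0017 -0.1327]
```

View pics/w5.png

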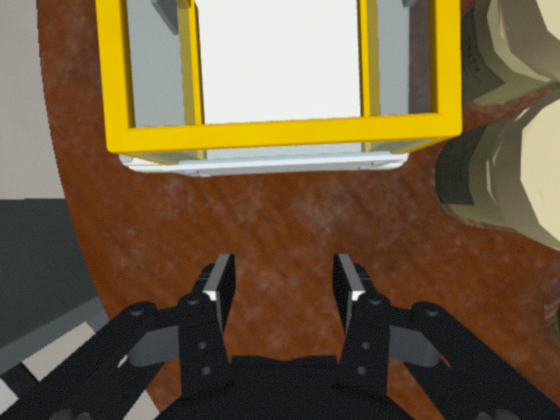

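The view shows the yellow guard slightly turned, its push plate at row 165, and both fingertips behind it at (225,270) and (343,270), clear. I'll approach and then push.

```bash
python3 -m crank '{"hand":[100,100,100,100,100],"translation":[[0.002,0.001,-0.01],[0.004,0.002,-0.02],[0.006,0.002,-0.029],[0.0074,0.002,-0.036],[0.0074,0.002,-0.036]],"dr":[[0,0,0],[0,0,0],[0,0,0],[0,0,0],[0,0,0]]}' 30
python3 -m crank '{"hand":[100,100,100,100,100],"translation":[[0.0013,0,-0.0048],[0.0026,0,-0.0097],[0.0039,0,-0.0145],[0.0052,0,-0.0193],[0.0064,0,-0.0242]],"dr":[[0,0,0],[0,0,0],[0,0,0],[0,0,0],[0,0,0]]}' 30
python3 -c "
from h import *
golab(-60,-10,46)"
```

```text
time_s: 9.1
position: [0.5005, -0.2003, 0.0498]
tool_rot: [[0.165, 0.771, -0.615], [0.198, -0.637, -0.745], [-0.966, 0.001, -0.257]]
ft_force: [0.1, 0.3, -0.2]
grip_width: 0.0519
time_s: 9.6
position: [0.5158, -0.1824, 0.0493]
tool_rot: [[0.164, 0.77, -0.617], [0.197, -0.638, -0.744], [-0.967, 0.001, -0.256]]
ft_force: [-1.7, -3.0, 1.4]
grip_width: 0.0518
9.6 [ 0.5158 -0.1824  0.0493] 0.05175301602572829 F [-1.7153 -3.0272  1.4227]
[[ 0.164   0.7697 -0.617 ]
 [ 0.1969 -0.6384 -0.7441]
 [-0.9666  0.0006 -0.2562]]
TCP lab mm [-135.4355  -12.1574   49.2925] F lab [-3.428  -0.596   1.4227]
shift [ 0.0225 -0.0025 -0.0721]
```

```bash
python3 -m crank '{"hand":[100,100,100,100,100],"translation":[[0.0018,0,-0.0058],[0.0035,-0.001,-0.0116],[0.0052,-0.001,-0.0174],[0.0069,-0.001,-0.0232],[0.0086,-0.001,-0.029]],"dr":[[0,0,0],[0,0,0],[0,0,0],[0,0,0],[0,0,0]]}' 30
python3 -c "
from h import *
golab(-60,-10,47); c,im,d=snap('wrist','w6')"
```

```text
time_s: 10.1
position: [0.5346, -0.1589, 0.0489]
tool_rot: [[0.165, 0.77, -0.617], [0.196, -0.638, -0.744], [-0.967, 0.002, -0.256]]
ft_force: [-5.5, -6.4, 7.4]
grip_width: 0.052
10.1 [ 0.5346 -0.1589  0.0489] 0.05204724852783495 F [-5.497  -6.3533  7.3842]
[[ 0.1649  0.7697 -0.6168]
 [ 0.1958 -0.6384 -0.7444]
 [-0.9667  0.002  -0.256 ]]
TCP lab mm [-105.3667  -11.7851   48.9279] F lab [-8.3985  0.215   7.3842]
shift [ 0.0135 -0.002  -0.0434]
```

View pics/w6.png

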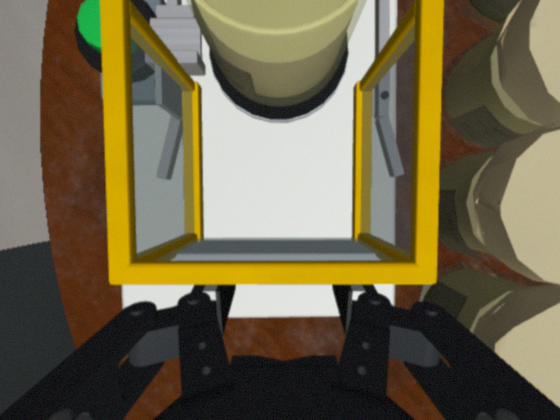

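The guard is square between the splayed rails and advancing, with a clear path around the tester. There is a 7 N upward force from pad friction, so I'll go on with a slight rise.

```bash
python3 -m crank '{"hand":[100,100,100,100,100],"translation":[[-0.0005,0,-0.0052],[0.0008,-0.001,-0.0102],[0.002,-0.001,-0.0148],[0.003,-0.001,-0.0198],[0.0042,-0.001,-0.0245]],"dr":[[0,0,0],[0,0,0],[0,0,0],[0,0,0],[0,0,0]]}' 30
python3 -c "
from h import *
golab(-60,-10,49)"
```

```text
time_s: 10.65
position: [0.5497, -0.1384, 0.0504]
tool_rot: [[0.164, 0.77, -0.617], [0.197, -0.638, -0.744], [-0.966, 0.001, -0.257]]
ft_force: [0.5, -5.2, -2.3]
grip_width: 0.0516
10.65 [ 0.5497 -0.1384  0.0504] 0.05162426381086041 F [ 0.531  -5.2451 -2.334 ]
[[ 0.1643  0.7698 -0.6168]
 [ 0.1972 -0.6383 -0.7441]
 [-0.9665  0.0006 -0.2567]]
TCP lab mm [-79.906  -10.4098  50.4261] F lab [-3.716  -3.7395 -2.334 ]
shift [ 0.0065 -0.0005 -0.0189]
```

```bash
python3 -m crank '{"hand":[100,100,100,100,100],"translation":[[0.0013,0.001,-0.0038],[0.0024,0.001,-0.0076],[0.0034,0.001,-0.0114],[0.0044,0.001,-0.0152],[0.0052,0.001,-0.018]],"dr":[[0,0,0],[0,0,0],[0,0,0],[0,0,0],[0,0,0]]}' 30
python3 -c "
from h import *
golab(-54,-10,50)"
```

```text
time_s: 11.15
position: [0.5621, -0.1242, 0.0502]
tool_rot: [[0.164, 0.77, -0.617], [0.198, -0.638, -0.744], [-0.966, -0.0, -0.257]]
ft_force: [-4.1, -4.5, 2.0]
grip_width: 0.0519
11.15 [ 0.5621 -0.1242  0.0502] 0.05192347675638483 F [-4.0874 -4.5071  2.0214]
[[ 0.1637  0.7701 -0.6165]
 [ 0.1981 -0.6379 -0.7442]
 [-0.9664 -0.0003 -0.257 ]]
TCP lab mm [-61.0999 -11.0261  50.2196] F lab [-6.0772  0.2977  2.0214]
shift [ 0.002  -0.0011 -0.0068]
```

```bash
python3 -m crank '{"hand":[100,100,100,100,100],"translation":[[0.0003,0,-0.002],[0.0008,0,-0.004],[0.0013,0,-0.006],[0.0015,0,-0.007],[0.0015,0,-0.007]],"dr":[[0,0,0],[0,0,0],[0,0,0],[0,0,0],[0,0,0]]}' 30
python3 -c "
from h import *
golab(-54,-10,50)"
```

```text
time_s: 11.65
position: [0.5667, -0.1187, 0.0504]
tool_rot: [[0.164, 0.77, -0.617], [0.198, -0.638, -0.744], [-0.966, -0.0, -0.257]]
ft_force: [-1.4, -2.1, -1.2]
grip_width: 0.0517
11.65 [ 0.5667 -0.1187  0.0504] 0.05172735724655776 F [-1.4128 -2.0804 -1.2402]
[[ 0.1639  0.77   -0.6166]
 [ 0.1984 -0.638  -0.744 ]
 [-0.9663 -0.0004 -0.2573]]
TCP lab mm [-53.9788 -11.0559  50.3942] F lab [-2.5044 -0.2288 -1.2402]
shift [ 0.0004 -0.0011  0.0001]
```

```bash
for i in 1 2; do python3 -m crank '{"hand":[100,100,100,100],"translation":[[0.0004,0,-0.0015],[0.0008,0,-0.003],[0.001,0,-0.004],[0.001,0,-0.004]],"dr":[[0,0,0],[0,0,0],[0,0,0],[0,0,0]]}' 30 | grep -E 'position|force'; done
python3 -c "
from h import *
golab(-54,-10,50)"
```

```text
position: [0.569, -0.1169, 0.0504]
ft_force: [-5.5, -9.9, -0.6]
position: [0.5695, -0.1166, 0.0504]
ft_force: [-21.4, -25.3, 5.8]
12.45 [ 0.5695 -0.1166  0.0504] 0.051755404067981216 F [-21.3709 -25.3067   5.8044]
[[ 0.1593  0.7709 -0.6167]
 [ 0.1915 -0.637  -0.7467]
 [-0.9685  0.0009 -0.249 ]]
TCP lab mm [-50.5125 -11.8811  50.3675] F lab [-33.1201   0.4511   5.8044]
shift [-0.0005 -0.0019  0.0035]
```

There is a hard stop at 33 N, so the guard should be on its bumpers. I'll back off and check.

```bash
python3 -m crank '{"hand":[100,100,100,100,100],"translation":[[-0.001,0,0.004],[-0.003,0,0.012],[-0.008,0,0.03],[-0.014,0,0.055],[-0.014,0,0.055]],"dr":[[0,0,0],[0,0,0],[0,0,0],[0,0,0],[0,0,0]]}' 30
python3 -m crank '{"hand":[255,255,255,255,255],"translation":[[-0.04,0,0],[-0.08,0,0],[-0.12,0,0],[-0.14,0,0],[-0.14,0,0]],"dr":[[0,-0.05,0],[0,-0.12,0],[0,-0.18,0],[0,-0.26,0],[0,-0.26,0]]}' 30
python3 - <<'E'
from h import *
c,im,d=snap('wrist','w7'); snap('top','t2')
golab(12,69,150)
a=load('t2')[1][150:260,160:280]; a=cv2.resize(a,(436,400),interpolation=cv2.INTER_CUBIC)
cv2.imwrite('pics/v7.png',np.hstack([cv2.resize(im,(360,270)) if 0 else im[:400,100:460],a]))
E
```

```text
time_s: 12.95
position: [0.5349, -0.1577, 0.0501]
tool_rot: [[0.165, 0.768, -0.618], [0.198, -0.64, -0.743], [-0.966, -0.0, -0.258]]
ft_force: [0.0, 0.2, 0.4]
grip_width: 0.0522
time_s: 13.45
position: [0.5145, -0.1834, 0.1885]
tool_rot: [[0.005, 0.771, -0.637], [-0.004, -0.637, -0.771], [-1.0, 0.007, -0.0]]
ft_force: [0.0, 0.6, -1.6]
grip_width: 0.0002
13.55 [ 0.513  -0.183   0.1849] -0.00013825450868177276 F [-0.1287  0.7049  0.2307]
[[ 0.0008  0.7707 -0.6372]
 [ 0.0018 -0.6372 -0.7707]
 [-1.     -0.0005 -0.0019]]
TCP lab mm [-137.7303  -10.3815  184.8757] F lab [0.463  0.5469 0.2307]
shift [ 0.0352 -0.0798 -0.1494]
```

View pics/v7.png

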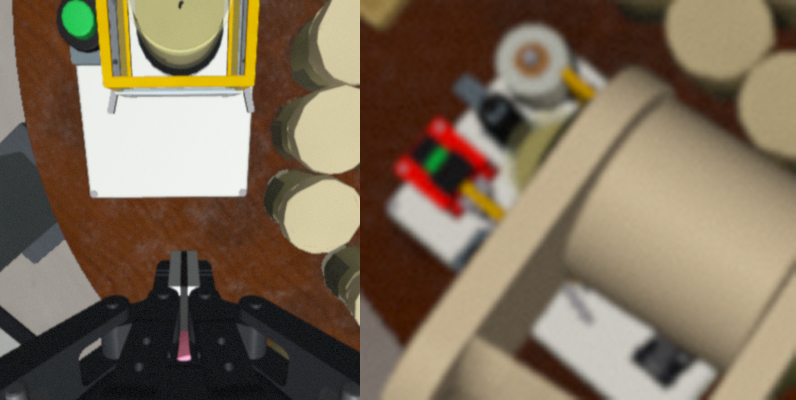

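The wrist half shows the guard's front at row 85, square to the rails with its plate just inside the rail ends. The top half shows the green flag out at (437,158) on the switch, so the guard is home. To press the button clear of the guard wing I'll turn the jaws 90°.

```bash
python3 -c "
from h import *
s=sensors.observe();print(np.array(s['q']))"
python3 -m crank '{"hand":[255,255,255,255,255],"translation":[[0,-0.016,-0.03],[0,-0.032,-0.06],[0,-0.048,-0.09],[0,-0.064,-0.12],[0,-0.08,-0.149]],"dr":[[-0.14,0,0],[-0.28,0,0],[-0.42,0,0],[-0.56,0,0],[-0.7,0,0]]}' 30
python3 -c "
from h import *
s=golab(12,69,100);print(np.array(s['q']))"
```

```text
[-32.14674125  23.45875898  79.74983822   0.11491462  76.80573576
   7.4074564 ]
time_s: 14.05
position: [0.5458, -0.0165, 0.1836]
tool_rot: [[-0.003, 1.0, 0.014], [0.003, 0.014, -1.0], [-1.0, -0.003, -0.003]]
ft_force: [-0.6, 0.9, -0.8]
grip_width: 0.0002
14.05 [ 0.5458 -0.0165  0.1836] 0.00021863546624198603 F [-0.5806  0.9403 -0.8435]
[[-0.0025  0.9999  0.0136]
 [ 0.0026  0.0136 -0.9999]
 [-1.     -0.0025 -0.0026]]
TCP lab mm [ 11.7477  69.94   183.5716] F lab [ 0.3581  1.0455 -0.8435]
shift [0.0836 0.0011 0.0006]
[-14.2127  23.7298  79.5308   0.1109  76.9173 -15.0156]
```

```bash
python3 -m crank '{"hand":[255,255,255,255,255],"translation":[[0,0,0],[0,0,0],[0.02,0,0],[0.04,0,0],[0.055,0,0]],"dr":[[-0.145,0,0],[-0.29,0,0],[-0.435,0,0],[-0.58,0,0],[-0.725,0,0]]}' 30
python3 -m crank '{"hand":[255,255,255,255,255],"translation":[[0.02,0,0],[0.035,0,0],[0.04,0,0],[0.04,0,0],[0.04,0,0]],"dr":[[-0.145,0,0],[-0.145,0,0],[-0.145,0,0],[-0.145,0,0],[-0.145,0,0]]}' 30
python3 - <<'E'
from h import *
s=golab(12,69,64)
c,im,d=snap('wrist','w8')
E
```

```text
time_s: 14.55
position: [0.5451, -0.0178, 0.1276]
tool_rot: [[-0.003, 0.739, 0.673], [0.003, 0.673, -0.739], [-1.0, -0.001, -0.004]]
ft_force: [0.7, 0.7, 0.7]
grip_width: -0.0002
time_s: 15.05
position: [0.5463, -0.0183, 0.0905]
tool_rot: [[0.0, 0.639, 0.769], [0.0, 0.769, -0.639], [-1.0, 0.0, -0.0]]
ft_force: [-0.0, 0.7, 0.8]
grip_width: -0.0001
15.05 [ 0.5463 -0.0183  0.0905] -0.00013190483696226126 F [-0.0359  0.7218  0.8486]
[[ 0.0002  0.6391  0.7691]
 [ 0.0004  0.7691 -0.6391]
 [-1.      0.0005 -0.0001]]
TCP lab mm [10.7024 68.4218 90.5054] F lab [0.535  0.4859 0.8486]
shift [ 0.0265  0.0013 -0.0006]
```

View pics/w8.png

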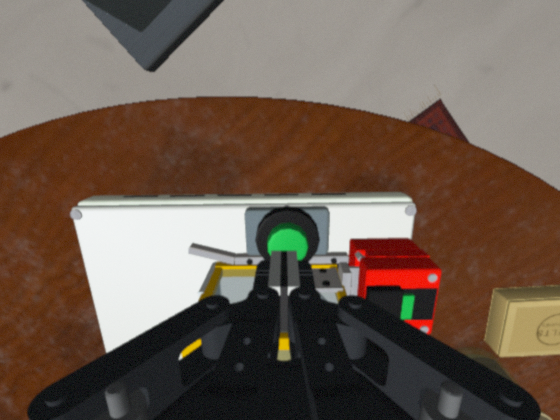

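The shut fingertips at (284,258) are over the green button at (288,242), and the green flag shows at (407,307). I'll press.

```bash
python3 -m crank '{"hand":[255,255,255,255,255],"translation":[[0.008,0.001,0],[0.016,0.001,0],[0.021,0.001,0],[0.0245,0.001,0],[0.0265,0.001,0]],"dr":[[0,0,0],[0,0,0],[0,0,0],[0,0,0],[0,0,0]]}' 30
python3 -m crank '{"hand":[255,255,255],"translation":[[0.0005,0,0],[0.001,0,0],[0.001,0,0]],"dr":[[0,0,0],[0,0,0],[0,0,0]]}' 30
```

```text
time_s: 15.6
position: [0.5467, -0.0174, 0.0638]
tool_rot: [[-0.001, 0.639, 0.77], [0.0, 0.77, -0.639], [-1.0, -0.0, -0.001]]
ft_force: [-4.8, 2.4, 19.3]
grip_width: 0.0001
time_s: 15.9
position: [0.5467, -0.0174, 0.0639]
tool_rot: [[0.0, 0.639, 0.77], [-0.0, 0.77, -0.639], [-1.0, 0.0, 0.0]]
ft_force: [-4.6, 1.5, 12.5]
grip_width: -0.0
```

It bottomed out (12–19 N against the 5 N spring). I'll lift off and check everything.

```bash
python3 -m crank '{"hand":[255,255,255,255,255],"translation":[[-0.01,0,0],[-0.03,0,0],[-0.07,0,0],[-0.11,0,0],[-0.14,0,0]],"dr":[[0,0,0],[0,0,0],[0,0,0],[0,0,0],[0,0,0]]}' 30
python3 -m crank '{"hand":[255,255,255,255,255],"translation":[[0,-0.03,0.03],[0,-0.06,0.04],[0,-0.09,0.04],[0,-0.09,0.04],[0,-0.09,0.04]],"dr":[[0,0,0],[0,0,0],[0,0,0],[0,0,0],[0,0,0]]}' 30
python3 - <<'E'
from h import *
c,im,d=snap('wrist','w9'); W=cloud(c,d); st()
L=(W-tL)@RL*1e3; hsv=cv2.cvtColor(im,cv2.COLOR_BGR2HSV)
y=(cv2.inRange(hsv,(20,180,120),(30,255,255))>0)&(abs(L[...,2]-116)<6); P=L[y][:,:2].astype(np.float32)
print('guard',len(P),cv2.minAreaRect(P))
g=cv2.inRange(hsv,(45,150,100),(80,255,255))>0
n,l,s,ce=cv2.connectedComponentsWithStats(g.astype(np.uint8))
for k in range(1,n):
    if s[k,4]>15: print('green',ce[k],s[k,4],np.nanmedian(L[l==k],0))
m=(L[...,2]>108)&(L[...,2]<127)&(np.hypot(L[...,0]-10,L[...,1]+10)<37)&~(cv2.inRange(hsv,(20,180,120),(30,255,255))>0)
print('tester',cv2.minEnclosingCircle(L[m][:,:2].astype(np.float32)),m.sum())
E
```

```text
time_s: 16.4
position: [0.5471, -0.0176, 0.2055]
tool_rot: [[0.002, 0.639, 0.769], [-0.001, 0.769, -0.639], [-1.0, 0.001, 0.002]]
ft_force: [-0.1, -0.8, -0.1]
grip_width: 0.0
time_s: 16.9
position: [0.5201, -0.1126, 0.2031]
tool_rot: [[0.0, 0.64, 0.769], [0.0, 0.769, -0.64], [-1.0, 0.0, 0.0]]
ft_force: [0.2, 0.5, 0.4]
grip_width: -0.0
16.95 [ 0.5204 -0.1121  0.203 ] -0.00032445098152102846 F [-0.0255 -0.4909  0.1029]
[[ 0.0005  0.6388  0.7694]
 [ 0.      0.7694 -0.6388]
 [-1.      0.0004  0.0004]]
guard 2070 ((3.243419647216797, -8.520381927490234), (89.92268371582031, 103.03380584716797), 0.3413139581680298)
green [380.495  155.8333] 606 [11.0539 69.4106 68.9539]
green [461.5324 191.9712] 139 [82.3603 38.6254 86.1093]
tester ((11.704986572265625, -9.409071922302246), 33.99051284790039) 1610
```

View pics/w9.png

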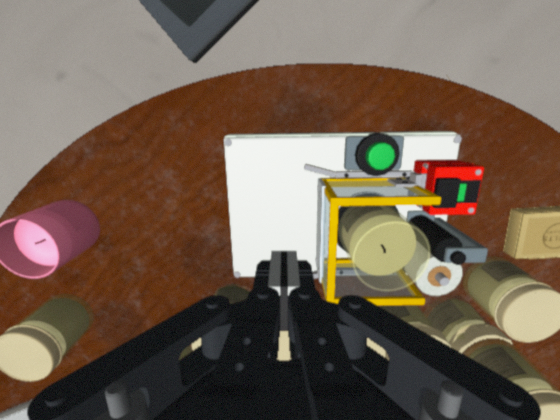

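The view shows the guard shut around the tester, which stands at (382,245). The green flag is out at (461,192), the button is up at (378,156) with its top at 69 mm, and the robot is clear. The measured guard angle is 0.3°, and the tester is at labeller (11.7,-9.4). I'll hand it in.

```bash
python3 -c "
from rig import env
print(env.close_job())"
```

```text
the job is handed in; nothing more can be done
None
```

The tester candle is on the turntable, the guard is shut and the start button has been pressed and released. I handed the job in at about 17 s of the 67 s allowed. `close_job` reports no verdict.

What the last checks showed:
- **Tester:** it stands upright about 2 mm off the turntable's centre, measured with the wrist camera.
- **Guard:** I pushed it along the deck with two fingers until it stopped hard against its bumpers at 33 N. It sits within 0.4° of the labeller's line, and the switch's green flag is out. I judged the tongue to be home from the hard stop, the flag and the guard's measured position, not from a reading of the cam itself.
- **Start button:** it bottomed out under 12–19 N, and its top is back at about 69 mm (nominal 70 mm).
- **Other goods:** I did not touch the lidded jar, card box, gold tin or pink look-alike.
- **Robot:** it was clear of everything when I handed in.

No check failed. The top and wrist cameras disagreed by 1–2 mm on positions, and some deck corners I picked by eye fitted only to 4–5 mm. Both were well inside the tolerances.

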